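# Press a module's lid home in the bench lever press

### The job

Set the grey control module upright in the pin nest on the lever press's slide, its black socket towards the slide's push plate (it only drops in that way round), and let go of it. Push the slide fully home under the ram, then swing the red-gripped lever down to its stop so that the ram presses the module's proud lid fully home, and let the lever return to the top. Leave the module in the press and the other things on the bench where they are.

Things in the scene. Friction and masses are not known exactly. Their poses are not given: they have to be found in the camera images.
- module: the control module, loose on the bench: light grey plastic housing 64 long (its x) x 46 wide (its y) x 22 high, about 0.2 kg, with a black socket on its -x end and a white lid on top. Origin: centre of the housing's underside, z up. Grip it across the 46 mm width by the grey sides. It starts turned at most 50 degrees from the nest's direction
- socket (a point): middle of the end face of the module's black socket, 44 before the module's centre (its -x), 10 above the underside; the socket is 16 wide, sticks out 12 from the housing and spans 4 to 16 above the underside
- lid_top (a point): centre of the top of the module's white lid, 57 x 39, with a red skirt showing below it while it stands proud: 29 above the module's underside now, 24 (2 above the grey rim) when pressed home
- lid (a joint): how far the module's lid has been pressed in: 0 = standing proud, 0.005 m = fully home. It is a stiff push fit (25 N) and stays where it is pushed
- press: the blue lever press, fixed. Origin: on the bench under the ram axis; its x points from the operator's (robot's) side back to the column, z up. Base 140 wide, 18 high, reaching 200 before the origin; head 64 wide, 140 to 250 above the bench, front face 35 before the ram axis; orange-faced platen 46 x 34 hanging 83 above the bench when up, the ram's top end then at 300
- nest (a point): centre of the nest on the top face of the aluminium slide plate (100 x 116), 36 above the bench; axes parallel to the press's. The seated module's origin lies here, its axes parallel to these: socket to -x, towards the push plate. A black print shows the outline
- nest_pin (a point): top of one of the nest's 8 upright steel pins (8 diameter, 10 high plus a 5 high cone), the one at x 22, y 28.5 from the nest centre. They leave the module 1.5 clearance all round: two on each long side at x -22 and +22 (36 free between them for a finger), a pair 30 apart at the front (-x) with the socket between them, a pair 14 apart at the back
- slide (a joint): position of the press's slide: 0 = drawn fully out to the operator, 0.115 m = home against its end stop, with the nest under the ram; it moves along the press's +x with about 3 N of friction and stays where it is left
- push_plate (a point): middle of the front (-x) face of the slide's upright black push plate, 54 above the bench; the plate is 60 wide (along the press's y), 8 thick, from 26 to 72 above the bench, and stands 116 in front of the nest centre. Pushing on this face along the press's +x moves the slide home
- lever (a joint): angle of the press lever: 0 = up at rest, 1.05 rad = down at its stop. It is sprung and comes back up by itself: about 4 N at the grip starts it down, about 9 N holds it at the stop, and some 4 N more is felt over the last fifth of the swing while the lid is being pressed in
- lever_pivot (a point): the lever's pivot, 210 above the bench on the right (-y) side of the press, in the plane of the lever arm; the lever turns about the press's y axis through here. The arm is 170 long and at rest points to the operator (-x) and 0.60 rad above level; at the stop 0.45 rad below level
- lever_grip (a point): middle of the red cylindrical grip at the end of the lever, on its axis, 62 outside (-y of) the arm's plane; the grip is 26 in diameter and 100 long along the press's y. This point moves with the lever (306 above the bench at rest, 136 at the stop); the grip can be pressed down from above
- spool: bystander: spool of solder with green rims, 52 in diameter, 50 high; origin: centre of its underside
- tape: bystander: roll of tan adhesive tape lying flat, 90 in diameter, 24 high; origin: centre of its underside
- flux: bystander: white bottle with a red cap, 44 in diameter, 85 high; origin: centre of its underside
Things that resemble listed ones, but are neither listed nor needed, are in the scene too. There is more than one size of the module; the job needs the largest.

How it is judged:
By the outcome, as a careful person would: the job done as asked, in the order asked, and still so for the second after the job is handed in, with the robot touching nothing.
It also fails if it takes over 67 s, if anything falls off the work surface, if the arm or the gripper's body presses on something with over 40 N, if the wrist force passes 120 N, or if a joint passes its speed limit or range.

### The arm

A 6-joint arm with a two-finger parallel gripper is mounted at the origin on the work surface. World frame = base frame: x ahead of the robot, y to its left, z up, the work surface at z = 0. Lengths are in mm, angles in rad, forces in N, time in s.
With the tool pointing down it reaches from about 350 to 775 mm from the base axis. Payload 7.3 kg.
Tool frame: the origin (TCP) lies midway between the tips of the shut fingers; the grasp point (between the pads) lies 19 mm behind it; z points along the fingers, y is the line along which they close (so a half turn about z gives the same grasp; the last joint's range is limited). The gripper opens to 92 mm and grips with 3 to 60 N. Pads are 19 mm wide; open, the fingers measure 130 mm over their backs; the gripper's body (75 mm by 190 mm) begins 47 mm behind the grasp point.
Start: joints at [1.151, 0.342, 1.524, -0, 1.275, -0.146], TCP at [141.94, 505.468, 226.741] pointing down, gripper open.
Joint ranges: [-2.53, 2.53], [-0.77, 2.02], [0.04, 2.7], [-1, 4.14], [0.28, 2.66], [-3.11, 3.11]. Speed limits (rad/s): [2.57, 2.57, 3.14, 3.14, 3.14, 3.14].

### API

Orientations are given as [roll, pitch, yaw] about the fixed x, y, z axes, in that order (R = Rz(yaw) Ry(pitch) Rx(roll)).
In Python, from plant import bot gives the robot as it stands.
- The arm moves only by the tool servo_tool, never from a script. Its argument "deltas" is a list of rows, each a list of 2 entries, a list of its own where there are three numbers: the shift along the tool's x, y, z in m, then the turn, a rotation vector about the tool's x, y, z in degrees. A call has 1 to 20 rows; each row shifts and turns the commanded pose from where the row before left it, along the tool's axes as they then stand; what a row does not reach is not made up. A row lasts 1/8 s, in which the tool goes at most 62.5 mm and 10.7 degrees, less where a joint would pass 70% of its speed; a pose out of reach is approached as far as the arm can. A call with a gripper value outside its range is refused whole. "fingers" is the opening, from 0 (shut) to 1 (fully open), set as the call begins (left out, the last holds). The fingers move at their own pace and stop on an object; the grip force is fixed at half the most. Time passes only in rows, so rows that do not move let the fingers close. It gives the time, the measured TCP pose, the force, the opening and the grip force at its end, in the units of the state.
- bot.get_obs(): the state, without advancing time (a new reading comes with each control period).
- bot.capture(name): name is "scene" or "top"; returns the picture (384x512x3 uint8, red, green, blue); there is no depth.
- bot.camera_model(name): a dict with "mtx" (3x3 intrinsics, pixels), "xyz" and "rotation" of the camera in the world. Camera axes: x right, y down, z forward; pixel columns grow to the right and rows downward; lengths in mm; the calibration is good to about 2 mm. A picture is of the moment at which its call begins. camera_model takes no time and is no camera call.
- bot.close_job(): hands the job in; it is judged then, once.
The state is a dict: "time": time; "joint_positions": joint angles; "dq": joint speeds; "tau": joint torques, N m; "tool_pos": TCP position; "tcp_rot": TCP orientation; "contact_force": force on the tool from outside, world axes, zero at the start; "moment": the same for the moment, N m; "grip_width": finger opening in mm; "finger_force": force on a finger pad.
Only numpy, scipy, OpenCV 4.12 (cv2) and the standard library are available. Lean on these libraries where they do the work, as an engineer would, in place of code of your own. Each camera call takes 0.05 s, during which the arm holds its last target. There are 200 camera calls.

## Working session

There is one attempt and no reset: what is moved stays moved. The work goes in short steps, Python scripts to look and compute and a tool call to move; the robot and the scene stay as the last step left them, time stands still between calls to the robot, and variables do not carry over. Pictures are saved under pics/ and viewed, at most 10 in all, crops included, and the job is handed in when it is done.

Besides the shell and the picture viewer there is one more tool, called after "Call:" as name(argument=value, ...) on one line, values as JSON. servo_tool: Moves the arm, as the interface text tells. Its arguments: {"type":"object","properties":{"deltas":{"type":"array"},"fingers":{"type":"number"}},"required":["deltas"]}

```bash
mkdir -p pics; ls
python3 - <<'E'
from plant import bot
import cv2,numpy as np
for n in("scene","top"):
    im=bot.capture(n); cv2.imwrite(f"pics/{n}0.png",cv2.cvtColor(im,cv2.COLOR_RGB2BGR))
    m=bot.camera_model(n); print(n,np.round(m["mtx"],1).tolist(),np.round(m["xyz"],1),np.round(m["rotation"],4).tolist())
print(bot.get_obs())
E
```

```text
pics
scene [[348.7, 0.0, 260.2], [0.0, 348.7, 191.8], [0.0, 0.0, 1.0]] [817.1 461.6 831.6] [-2.4659, 0.0105, 2.6532]
top [[409.3, 0.0, 260.1], [0.0, 409.3, 184.6], [0.0, 0.0, 1.0]] [ 460.9   -4.5 1362.7] [-3.0656, 0.0008, -1.5854]
{'time': 0.1, 'joint_positions': array([ 1.15098443e+00,  3.42655233e-01,  1.52489738e+00, -4.87013618e-06,
        1.27540176e+00, -1.45977377e-01]), 'dq': array([-7.12920551e-05, -3.84951245e-03, -3.06377676e-03, -4.76861878e-04,
        1.74577126e-04,  6.48535789e-04]), 'tau': array([ 5.60263543e-04, -4.32004809e+01, -2.44693512e+01,  7.18344119e-02,
        5.26060991e-02, -1.64711628e-05]), 'tool_pos': array([141.79634645, 505.12212641, 226.12174264]), 'tcp_rot': array([-3.14024474e+00, -1.93467158e-04,  2.86775942e+00]), 'contact_force': array([0.03909568, 0.37890516, 0.683847  ]), 'moment': array([ 0.00768451, -0.02433088,  0.0121161 ]), 'finger_force': 0.0, 'grip_width': 91.84244415805061}
```

View pics/scene0.png

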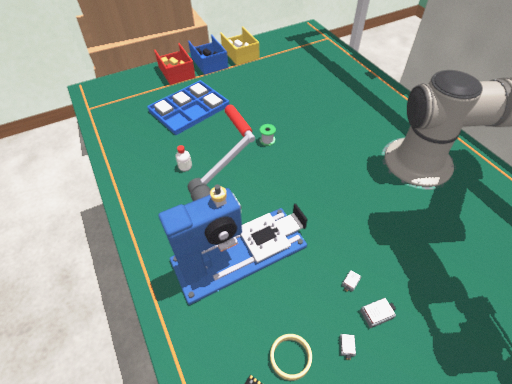

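View pics/top0.png

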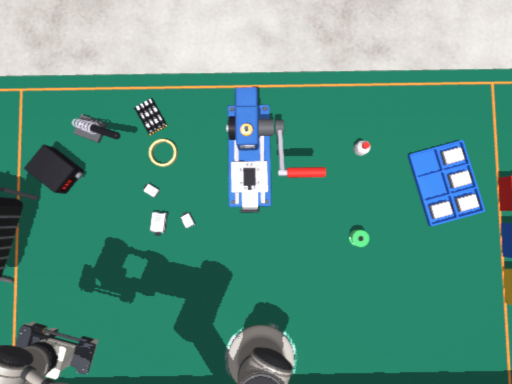

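Run:
```python
import cv2,numpy as np
s=cv2.imread("pics/scene0.png");t=cv2.imread("pics/top0.png")
def c(im,x,y,w,h,k):
    o=cv2.resize(im[y:y+h,x:x+w],None,fx=k,fy=k,interpolation=cv2.INTER_CUBIC)
    for i in range(0,w,10): cv2.putText(o,str(x+i),(i*k,8),0,.3,(0,255,255),1); cv2.line(o,(i*k,0),(i*k,4),(0,255,255),1)
    for i in range(0,h,10): cv2.putText(o,str(y+i),(0,i*k+4),0,.3,(0,255,255),1)
    return o
a=np.hstack([c(t,140,180,60,60,6)[:300,:400],c(s,330,265,73,50*2,5)[:300,:365]])
a=np.hstack([c(t,140,178,60,60,6),c(s,335,268,70,90,4)[:360,:280]])
cv2.imwrite("pics/c1.png",a)
b=np.hstack([c(t,222,125,56,90,6)[:540],c(s,226,195,90,90,5)[:450].copy() if 0 else cv2.copyMakeBorder(c(s,226,195,90,75,5),0,165,0,0,cv2.BORDER_CONSTANT)])
cv2.imwrite("pics/c2.png",b); print(a.shape,b.shape)
```

```text
(360, 640, 3) (540, 786, 3)
```

View pics/c1.png

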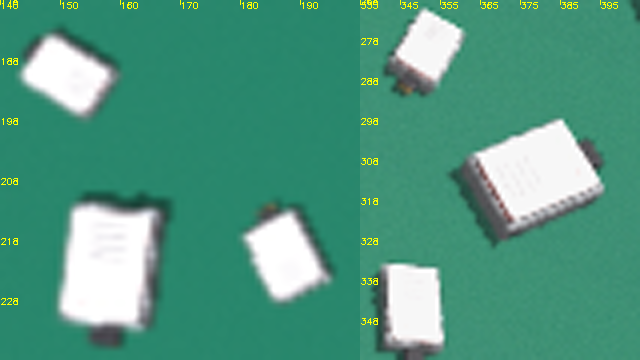

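View pics/c2.png

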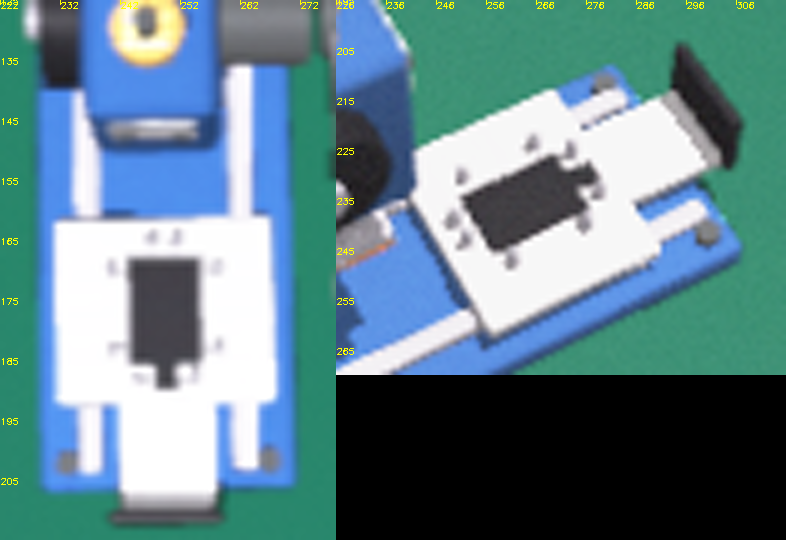

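```bash
cat > fit.py <<'E'
import cv2,numpy as np
from scipy.optimize import minimize
from scipy.spatial.transform import Rotation as Ro
from plant import bot
CAM={n:bot.camera_model(n) for n in("scene","top")}
def proj(n,P):
    c=CAM[n]; R=Ro.from_euler("xyz",c["rotation"])
    p=R.inv().apply(np.atleast_2d(P)-c["xyz"]) @ np.array(c["mtx"]).T
    return p[:,:2]/p[:,2:]
def world(n,uv,z):
    c=CAM[n]; d=Ro.from_euler("xyz",c["rotation"]).apply(np.linalg.inv(c["mtx"])@[*uv,1.])
    return c["xyz"]+d*(z-c["xyz"][2])/d[2]
def tf(p,P):
    return Ro.from_euler("z",p[3]).apply(np.asarray(P,float))+p[:3]
def box(x0,x1,y0,y1,z0,z1):
    return [[x,y,z] for x in(x0,x1) for y in(y0,y1) for z in(z0,z1)]
S=8
def fit(layers,p0,ims,roi,free,names=("scene","top"),valid=None):
    """layers(q)->list of point sets (painted in order, convex hulls) in object frame; pose p0=[x,y,z,yaw,+extra]"""
    p0=np.array(p0,float)
    def res(q):
        p=p0.copy(); p[free]=q*sc; e=0
        for n in names:
            u0,v0,u1,v1=roi[n]; L=np.zeros(((v1-v0)*S,(u1-u0)*S),np.uint8)
            Ls=layers(p)
            for i,P in enumerate(Ls):
                h=cv2.convexHull(np.float32((proj(n,tf(p,P))-[u0,v0]+.5)*S-.5))
                cv2.fillPoly(L,[np.int32(np.round(h*16))],i+1,shift=4)
            A=np.stack([cv2.GaussianBlur(cv2.resize(np.float32(L==i),None,fx=1/S,fy=1/S,interpolation=cv2.INTER_AREA),(0,0),.45).ravel() for i in range(len(Ls)+1)],1)
            I=ims[n][v0:v1,u0:u1].reshape(-1,3).astype(float)
            w=np.ones(len(I),bool) if valid is None else valid(I)
            c=np.linalg.lstsq(A[w],I[w],rcond=None)[0]
            e+=np.sqrt(1+((A[w]@c-I[w])/15)**2).sum()-w.sum()
        return e
    sc=np.array([3,3,3,.06]+[3]*10)[:len(p0)][free]
    r=minimize(res,p0[free]/sc,method="Nelder-Mead",options=dict(initial_simplex=p0[free]/sc+np.vstack([np.zeros(len(free)),np.eye(len(free))]),maxiter=600,xatol=.003,fatol=.05))
    p=p0.copy(); p[free]=r.x*sc; return p,r.fun
def module(p):
    return [box(-32,32,-23,23,0,22),box(-44,-32,-8,8,4,16),box(-32,32,-23,23,22,22),box(-28.5,28.5,-19.5,19.5,22,27),box(-28.5,28.5,-19.5,19.5,27,29),box(-28.5,28.5,-19.5,19.5,29,29)]
def noshadow(I):  # drop shadow pixels on the green bench
    return ~((I[:,1]>I[:,0]+15)&(I[:,1]>I[:,2]+4)&(I[:,1]<100))
def roi(p,pts,m=6):
    o={}
    for n in CAM:
        q=proj(n,tf(p,pts)); a=np.floor(q.min(0)-m).astype(int);b=np.ceil(q.max(0)+m).astype(int);o[n]=(*a,*b)
    return o
def grab(): return {n:bot.capture(n) for n in CAM}
E
python3 - <<'E'
from fit import *
ims={n:cv2.cvtColor(cv2.imread(f"pics/{n}0.png"),cv2.COLOR_BGR2RGB) for n in CAM}
print("bg",ims["top"][205,175],ims["scene"][300,350],"shadow",ims["top"][212,172-4])
w=world("top",(157.5,221.5),25); print(w, world("scene",(379.5,310.5),29))
p0=[w[0],w[1],0,.06]
R=roi(p0,box(-44,32,-23,23,0,29),4)
for nm in(("scene","top"),("top",),("scene",)):
    fr=[0,1,2,3] if len(nm)==2 else [0,1,3]
    print(nm,fit(module,p0,ims,R,fr,nm,noshadow))
# nest print; extra: L,W half
wn=world("top",(222+164/6-.4,125+312/6-.4),36); print("nest",wn)
pr=lambda p:[box(-50,50,-58,58,0,0),box(-p[4],p[4],-p[5],p[5],0,0),box(-p[4]-p[6],-p[4],-8,8,0,0)]
p0=[*wn,0,28,19.5,12]
Rn=roi(p0,box(-34,30,-22,22,0,0),0)
for nm in(("scene","top"),("top",),("scene",)):
    fr=[0,1,2,3,4,5,6] if len(nm)==2 else [0,1,3,4,5,6]
    print(nm,[np.round(v,3) for v in fit(lambda p:pr(p)[1:],p0,ims,Rn,fr,nm)])
E
```

```text
bg [ 43 136 109] [ 64 145 119] shadow [ 32 103  83]
[447.07282325 330.98853008  25.        ] [445.27012527 331.09594202  29.        ]
('scene', 'top') (array([ 4.46894393e+02,  3.30349540e+02,  5.50581259e+00, -1.22815156e-01]), np.float64(7179.229206509779))
('top',) (array([ 4.45863517e+02,  3.32285429e+02,  0.00000000e+00, -1.18528735e-01]), np.float64(1996.9076360955842))
('scene',) (array([ 4.44452127e+02,  3.29348350e+02,  0.00000000e+00, -1.23999519e-01]), np.float64(5124.71408977248))
nest [588.45836988  31.19843142  36.        ]
('scene', 'top') [array([ 5.88496e+02,  3.09630e+01,  3.93900e+01, -1.20000e-02,
        2.88570e+01,  1.91770e+01,  1.24740e+01]), np.float64(3538.439)]
('top',) [array([ 5.89223e+02,  3.10800e+01,  3.60000e+01, -2.00000e-03,
        2.83810e+01,  1.88770e+01,  1.33890e+01]), np.float64(766.902)]
('scene',) [array([ 5.87701e+02,  2.88500e+01,  3.60000e+01, -2.00000e-03,
        2.86360e+01,  1.98320e+01,  1.43230e+01]), np.float64(2599.862)]
```

Run:
```python
from fit import *
ims={n:cv2.cvtColor(cv2.imread(f"pics/{n}0.png"),cv2.COLOR_BGR2RGB) for n in CAM}
for d in(15,):
    p0=[589.2,31.1,36,0]
    R=roi(p0,box(-36,36,-67,67,0,0),0)
    L=lambda p:[box(-300,300,-70,70,-18,-18),box(-50,50,-58,58,0,0),box(-28.4,28.4,-19,19,0,0),box(-41,-28,-8,8,0,0)]
    for n in(("top",),): print("plate",n,[np.round(v,4) for v in fit(L,p0,ims,R,[0,1,3],n)])
# base left/right edges vs green -> yaw
# lever grip (red)
cen={}
for n,r in(("top",(285,160,335,185)),("scene",(215,95,260,145))):
    I=ims[n].astype(int);u0,v0,u1,v1=r;C=I[v0:v1,u0:u1]; m=(C[...,0]>120)&(C[...,1]<70)&(C[...,2]<80)
    v,u=np.nonzero(m); rc=cv2.minAreaRect(np.float32(np.c_[u+u0,v+v0])); cen[n]=rc[0]; print(n,rc,m.sum())
    print(" grip@306",world(n,rc[0],306))
def cost(P): return sum(((proj(n,P)[0]-cen[n])**2).sum() for n in cen)
r=minimize(cost,[580,-120,306],method="Nelder-Mead");print("grip tri",r.x,r.fun)
# ram top cap at 300 ; push plate
print("ram",world("top",(222+147/6-.4,125+30/6-.4),300))
print("plate top",world("top",(222+166/6-.4,125+517/6-.4),72),world("top",(222+166/6-.4,125+510/6-.4),72))
print("arm plane px281", world("top",(281,150),250))
for n,uv,z in(("spool top",(360,238),50),("flux",(364,147),85),("tape",(163,153),24)): print(n,world("top",uv,z))
```

```text
plate ('top',) [array([5.893115e+02, 3.092470e+01, 3.600000e+01, 4.300000e-03]), np.float64(2501.1776)]
top ((306.0, 171.5), (9.0, 36.0), 90.0) 186
 grip@306 [ 573.60901094 -124.31551696  306.        ]
scene ((235.00003051757812, 121.0000228881836), (31.11269760131836, 8.485280990600586), 45.0) 93
 grip@306 [ 577.10163316 -125.91647566  306.        ]
grip tri [ 575.52269418 -125.42690196  305.49371599] 1.1958575831004765
ram [687.34833684  29.98579181 300.        ]
plate top [476.99566601  30.53125511  72.        ] [480.66041515  30.48516315  72.        ]
arm plane px281 [639.88123973 -63.45591996 250.        ]
spool top [ 385.59328816 -320.30918971   50.        ]
flux [ 672.11757274 -333.92451916   85.        ]
tape [671.98699926 314.09059543  24.        ]
```

Call:
servo_tool(deltas=[[[-0.0283, -0.0072, 0.0083], [0, 0, 0]], [[-0.0283, -0.0072, 0.0083], [0, 0, 0]], [[-0.0283, -0.0072, 0.0083], [0, 0, 0]], [[-0.0283, -0.0072, 0.0083], [0, 0, 0]], [[-0.0283, -0.0072, 0.0083], [0, 0, 0]], [[-0.0283, -0.0072, 0.0083], [0, 0, 0]], [[-0.0283, -0.0072, 0.0083], [0, 0, 0]], [[-0.0283, -0.0072, 0.0083], [0, 0, 0]], [[-0.0283, -0.0072, 0.0083], [0, 0, 0]], [[-0.0283, -0.0072, 0.0083], [0, 0, 0]], [[-0.0283, -0.0072, 0.0083], [0, 0, 0]], [[-0.0283, -0.0072, 0.0083], [0, 0, 0]], [[0, 0, 0], [0, 0, -4.4]], [[0, 0, 0], [0, 0, -4.4]], [[0, 0, 0], [0, 0, 0]], [[0, 0, 0], [0, 0, 0]]], fingers=1.0)

```text
time: 2.1
tool_pos: [445.4, 330.5, 127.0]
tcp_rot: [-3.141, -0.0, 3.02]
contact_force: [-0.3, 0.6, 0.0]
grip_width: 91.5
finger_force: 0.0
```

Call:
servo_tool(deltas=[[[0, 0, 0.025], [0, 0, 0]], [[0, 0, 0.025], [0, 0, 0]], [[0, 0, 0.025], [0, 0, 0]], [[0, 0, 0.02], [0, 0, 0]], [[0, 0, 0.015], [0, 0, 0]], [[0, 0, 0.008], [0, 0, 0]], [[0, 0, 0.004], [0, 0, 0]], [[0, 0, 0], [0, 0, 0]], [[0, 0, 0], [0, 0, 0]]])

```text
time: 3.22
tool_pos: [445.9, 330.7, 5.7]
tcp_rot: [3.141, 0.001, 3.021]
contact_force: [0.3, 0.8, 0.0]
grip_width: 91.6
finger_force: 0.0
```

Call:
servo_tool(deltas=[[[0, 0, 0], [0, 0, 0]], [[0, 0, 0], [0, 0, 0]], [[0, 0, 0], [0, 0, 0]], [[0, 0, 0], [0, 0, 0]], [[0, 0, 0], [0, 0, 0]], [[0, 0, 0], [0, 0, 0]], [[0, 0, 0], [0, 0, 0]], [[0, 0, 0], [0, 0, 0]]], fingers=0.0)

```text
time: 4.22
tool_pos: [445.5, 330.4, 5.1]
tcp_rot: [-3.141, -0.0, 3.021]
contact_force: [-1.0, -0.5, -0.1]
grip_width: 45.7
finger_force: 30.0
```

Call:
servo_tool(deltas=[[[0, 0, -0.01], [0, 0, 0]], [[0, 0, -0.02], [0, 0, 0]], [[0, 0, -0.025], [0, 0, 0]], [[0, 0, -0.025], [0, 0, 0]], [[-0.01275, -0.0201, 0], [0, 0, 0]], [[-0.01275, -0.0201, 0], [0, 0, 0]], [[-0.01275, -0.0201, 0], [0, 0, 0]], [[-0.01275, -0.0201, 0], [0, 0, 0]], [[-0.01275, -0.0201, 0], [0, 0, 0]], [[-0.01275, -0.0201, 0], [0, 0, 0]], [[-0.01275, -0.0201, 0], [0, 0, 0]], [[-0.01275, -0.0201, 0], [0, 0, 0]], [[-0.01275, -0.0201, 0], [0, 0, 0]], [[-0.01275, -0.0201, 0], [0, 0, 0]], [[0, 0, 0], [0, 0, -3.5]], [[0, 0, 0], [0, 0, -3.5]], [[0, 0, 0], [0, 0, 0]], [[0, 0, 0], [0, 0, 0]]])

```text
time: 6.48
tool_pos: [548.0, 115.8, 85.3]
tcp_rot: [3.141, 0.0, -3.141]
contact_force: [-0.4, 0.1, -2.2]
grip_width: 45.6
finger_force: 30.0
```

Call:
servo_tool(deltas=[[[-0.0102, -0.0215, 0], [0, 0, 0]], [[-0.0102, -0.0215, 0], [0, 0, 0]], [[-0.0102, -0.0215, 0], [0, 0, 0]], [[-0.0102, -0.0217, 0.005], [0, 0, 0]], [[0, 0, 0.01], [0, 0, 0]], [[0, 0, 0.006], [0, 0, 0]], [[0, 0, 0], [0, 0, 0]], [[0, 0, 0], [0, 0, 0]]])

```text
time: 7.48
tool_pos: [588.9, 30.1, 64.2]
tcp_rot: [3.141, 0.0, -3.139]
contact_force: [-0.1, 1.0, -1.2]
grip_width: 45.7
finger_force: 30.0
```

Run:
```python
from fit import *
ims=grab(); o=bot.get_obs(); print(o["tool_pos"],o["tcp_rot"])
for n in ims: cv2.imwrite(f"pics/{n}1.png",ims[n][...,::-1])
t=ims["top"][120:220,215:285];s=ims["scene"][185:285,220:320]
b=np.hstack([cv2.resize(t,None,fx=4,fy=4,interpolation=cv2.INTER_CUBIC),cv2.resize(s,None,fx=5,fy=5,interpolation=cv2.INTER_CUBIC)[:400]])
cv2.imwrite("pics/c3.png",b[...,::-1])
```

```text
[589.12376473  29.92916652  64.49968857] [ 3.14153744e+00  6.98257508e-04 -3.13895801e+00]
```

View pics/c3.png

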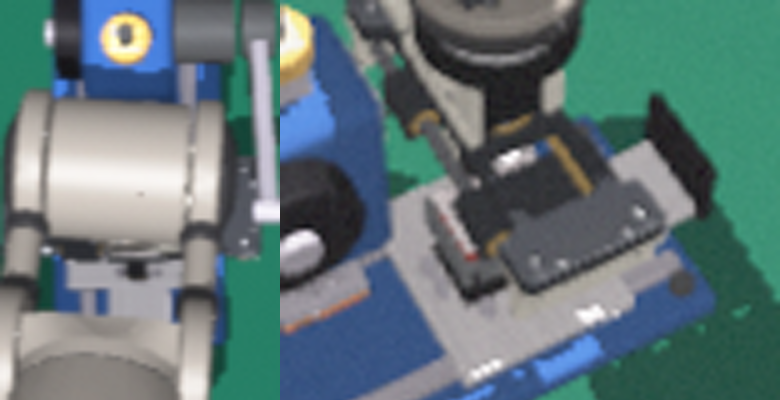

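Call:
servo_tool(deltas=[[[0, 0.0003, 0.004], [0, 0, 0]], [[0, 0, 0.004], [0, 0, 0]], [[0, 0, 0.002], [0, 0, 0]], [[0, 0, 0.002], [0, 0, 0]], [[0, 0, 0], [0, 0, 0]]])

```text
time: 8.2
tool_pos: [588.9, 29.8, 51.9]
tcp_rot: [3.141, -0.0, -3.14]
contact_force: [0.0, 1.0, -2.4]
grip_width: 45.6
finger_force: 30.0
```

Call:
servo_tool(deltas=[[[0, 0, 0.002], [0, 0, 0]], [[0, 0, 0.002], [0, 0, 0]], [[0, 0, 0.002], [0, 0, 0]], [[0, 0, 0], [0, 0, 0]]])

```text
time: 8.7
tool_pos: [588.8, 29.8, 45.9]
tcp_rot: [3.141, -0.0, -3.14]
contact_force: [0.5, 0.2, -1.8]
grip_width: 45.5
finger_force: 30.0
```

Call:
servo_tool(deltas=[[[0, 0, 0.002], [0, 0, 0]], [[0, 0, 0.0015], [0, 0, 0]], [[0, 0, 0.001], [0, 0, 0]], [[0, 0, 0], [0, 0, 0]], [[0, 0, 0], [0, 0, 0]]])

```text
time: 9.32
tool_pos: [589.0, 29.8, 41.6]
tcp_rot: [3.142, 0.0, -3.14]
contact_force: [0.8, 0.4, -1.1]
grip_width: 45.7
finger_force: 30.0
```

Call:
servo_tool(deltas=[[[0, 0, 0.0006], [0, 0, 0]], [[0, 0, 0], [0, 0, 0]]])

```text
time: 9.57
tool_pos: [589.1, 29.8, 41.1]
tcp_rot: [3.142, 0.0, -3.14]
contact_force: [-0.3, -1.0, -0.6]
grip_width: 45.8
finger_force: 30.0
```

Call:
servo_tool(deltas=[[[0, 0, 0], [0, 0, 0]], [[0, 0, 0], [0, 0, 0]], [[0, 0, 0], [0, 0, 0]], [[0, 0, 0], [0, 0, 0]], [[0, 0, 0], [0, 0, 0]], [[0, 0, 0], [0, 0, 0]]], fingers=0.85)

```text
time: 10.32
tool_pos: [589.0, 29.8, 41.0]
tcp_rot: [3.141, 0.0, -3.14]
contact_force: [-0.4, 0.1, -0.1]
grip_width: 78.1
finger_force: 0.0
```

Call:
servo_tool(deltas=[[[0, 0, -0.008], [0, 0, 0]], [[0, 0, -0.015], [0, 0, 0]], [[0, 0, -0.02], [0, 0, 0]], [[0, 0, -0.006], [0, 0, 0]], [[0.02, 0, 0], [0, 0, 0]], [[0.03, 0, 0], [0, 0, 0]], [[0.03, 0, 0], [0, 0, 0]], [[0.03, 0, 0], [0, 0, 0]], [[0.03, 0, 0], [0, 0, 0]], [[0.02, 0, 0], [0, 0, 0]], [[0, 0, 0], [0, 0, 0]]])

```text
time: 11.7
tool_pos: [428.1, 29.6, 90.3]
tcp_rot: [3.141, -0.0, -3.14]
contact_force: [-0.5, -0.0, 0.3]
grip_width: 78.3
finger_force: 0.0
```

Run:
```python
from fit import *
ims=grab()
for n in ims: cv2.imwrite(f"pics/{n}2.png",ims[n][...,::-1])
p0=[588.8,29.8,36,0]
print(fit(module,p0,ims,roi(p0,box(-44,32,-23,23,0,29),2),[0,1,2,3],("scene",)) )
t=ims["top"][120:220,215:285];s=ims["scene"][195:275,220:320]
b=np.hstack([cv2.resize(t,None,fx=4,fy=4,interpolation=cv2.INTER_CUBIC),cv2.resize(s,None,fx=5,fy=5,interpolation=cv2.INTER_CUBIC)[:400]])
cv2.imwrite("pics/c4.png",b[...,::-1])
```

```text
(array([ 5.88647757e+02,  3.03248266e+01,  3.73282279e+01, -3.47881635e-03]), np.float64(9045.22478492123))
```

View pics/c4.png

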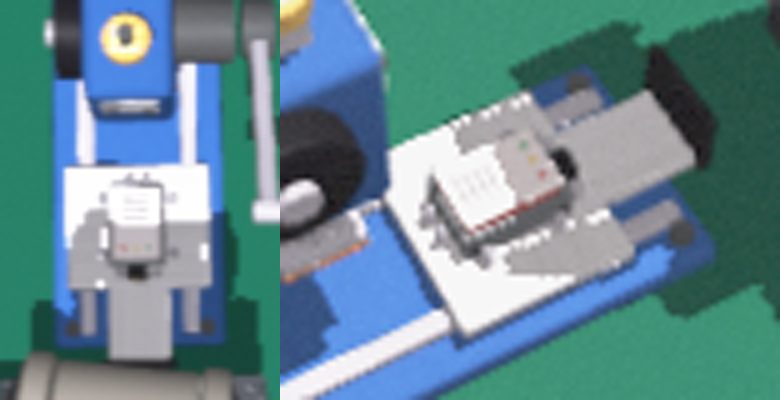

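Call:
servo_tool(deltas=[[[0, 0.001, 0.01], [0, 0, 0]], [[0, 0, 0.015], [0, 0, 0]], [[0, 0, 0.012], [0, 0, 0]], [[0, 0, 0.003], [0, 0, 0]], [[-0.01, 0, 0], [0, 0, 0]], [[-0.01, 0, 0], [0, 0, 0]], [[-0.005, 0, 0], [0, 0, 0]], [[-0.005, 0, 0], [0, 0, 0]], [[-0.005, 0, 0], [0, 0, 0]], [[-0.005, 0, 0], [0, 0, 0]], [[-0.005, 0, 0], [0, 0, 0]]], fingers=0.0)

```text
time: 13.18
tool_pos: [473.7, 30.7, 49.9]
tcp_rot: [3.141, -0.001, -3.14]
contact_force: [-3.4, 1.2, 1.1]
grip_width: 0.3
finger_force: 1.7
```

Call:
servo_tool(deltas=[[[-0.006, 0, 0], [0, 0, 0]], [[-0.008, 0, 0], [0, 0, 0]], [[-0.008, 0, 0], [0, 0, 0]], [[-0.008, 0, 0], [0, 0, 0]], [[-0.008, 0, 0], [0, 0, 0]], [[-0.008, 0, 0], [0, 0, 0]], [[-0.008, 0, 0], [0, 0, 0]], [[-0.008, 0, 0], [0, 0, 0]], [[-0.006, 0, 0], [0, 0, 0]], [[-0.005, 0, 0], [0, 0, 0]], [[-0.004, 0, 0], [0, 0, 0]], [[-0.003, 0, 0], [0, 0, 0]]])

```text
time: 14.68
tool_pos: [554.2, 30.7, 50.0]
tcp_rot: [-3.142, 0.0, -3.14]
contact_force: [-3.9, 1.0, -1.1]
grip_width: 0.4
finger_force: 1.6
```

Call:
servo_tool(deltas=[[[-0.003, 0, 0], [0, 0, 0]], [[-0.003, 0, 0], [0, 0, 0]], [[-0.003, 0, 0], [0, 0, 0]], [[-0.003, 0, 0], [0, 0, 0]], [[0, 0, 0], [0, 0, 0]]])

```text
time: 15.3
tool_pos: [564.7, 30.7, 50.0]
tcp_rot: [-3.142, -0.003, -3.139]
contact_force: [-8.9, 0.4, 4.0]
grip_width: 0.6
finger_force: 4.2
```

Call:
servo_tool(deltas=[[[-0.0015, 0, 0], [0, 0, 0]], [[-0.0015, 0, 0], [0, 0, 0]], [[0, 0, 0], [0, 0, 0]]])

```text
time: 15.68
tool_pos: [564.6, 30.7, 50.0]
tcp_rot: [-3.142, -0.01, -3.139]
contact_force: [-19.2, -0.7, 11.0]
grip_width: 0.5
finger_force: 9.5
```

Call:
servo_tool(deltas=[[[0.015, 0, 0], [0, 0, 0]], [[0.03, 0, 0], [0, 0, 0]], [[0.04, 0, 0], [0, 0, 0]], [[0.02, 0, -0.02], [0, 0, 0]], [[0, 0, -0.04], [0, 0, 0]], [[0, 0, -0.05], [0, 0, 0]], [[0, 0, -0.05], [0, 0, 0]], [[0, 0, -0.05], [0, 0, 0]], [[0, -0.02, -0.05], [0, 0, 0]], [[0, -0.03, -0.04], [0, 0, 0]], [[0, -0.04, 0], [0, 0, 0]], [[0, -0.04, 0], [0, 0, 0]], [[0, -0.026, 0], [0, 0, 0]], [[0, 0, 0], [0, 0, 0]]])

```text
time: 17.42
tool_pos: [464.9, -127.4, 350.5]
tcp_rot: [-3.14, 0.002, 3.14]
contact_force: [0.8, 0.2, 0.2]
grip_width: 0.2
finger_force: 0.0
```

Run:
```python
from fit import *
ims=grab(); o=bot.get_obs(); print(o["tool_pos"])
for n in ims: cv2.imwrite(f"pics/{n}3.png",ims[n][...,::-1])
t=ims["top"][110:220,215:345];s=ims["scene"][95:285,160:320]
b=np.hstack([cv2.resize(t,None,fx=3,fy=3,interpolation=cv2.INTER_CUBIC),cv2.resize(s,None,fx=2.4,fy=2.4,interpolation=cv2.INTER_CUBIC)[:330]])
cv2.imwrite("pics/c5.png",b[...,::-1])
```

```text
[ 464.67682006 -125.38611465  350.4789988 ]
```

View pics/c5.png

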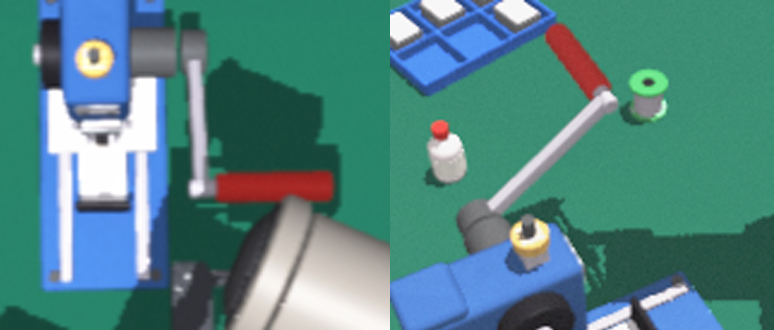

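Call:
servo_tool(deltas=[[[-0.02, 0, 0], [0, 0, 0]], [[-0.03, 0, 0], [0, 0, 0]], [[-0.03, 0, 0], [0, 0, 0]], [[-0.03, 0, 0.005], [0, 0, 0]], [[0, 0, 0.012], [0, 0, 0]], [[0, 0, 0.008], [0, 0, 0]], [[0, 0, 0.004], [0, 0, 0]], [[0, 0, 0.003], [0, 0, 0]], [[0, 0, 0], [0, 0, 0]]])

```text
time: 18.65
tool_pos: [573.9, -125.2, 319.2]
tcp_rot: [-3.141, 0.001, -3.14]
contact_force: [-1.1, 0.4, 3.5]
grip_width: 0.4
finger_force: 1.1
```

Call:
servo_tool(deltas=[[[0.0068, 0, 0.0108], [0, 0, 0]], [[0.006, 0, 0.0113], [0, 0, 0]], [[0.0051, 0, 0.0116], [0, 0, 0]], [[0.0042, 0, 0.0121], [0, 0, 0]], [[0.0033, 0, 0.0123], [0, 0, 0]], [[0.0024, 0, 0.0125], [0, 0, 0]], [[0.0014, 0, 0.0127], [0, 0, 0]], [[0.0005, 0, 0.0127], [0, 0, 0]], [[-0.0005, 0, 0.0127], [0, 0, 0]], [[-0.0014, 0, 0.0127], [0, 0, 0]], [[0, 0, 0], [0, 0, 0]]])

```text
time: 20.02
tool_pos: [545.7, -125.7, 197.0]
tcp_rot: [-3.141, -0.001, -3.14]
contact_force: [-5.1, -0.9, 6.5]
grip_width: 0.3
finger_force: 3.2
```

Call:
servo_tool(deltas=[[[-0.0024, 0, 0.0125], [0, 0, 0]], [[-0.0033, 0, 0.0123], [0, 0, 0]], [[-0.0021, 0, 0.006], [0, 0, 0]], [[-0.0021, 0, 0.006], [0, 0, 0]], [[0, 0, 0], [0, 0, 0]]])

```text
time: 20.65
tool_pos: [555.6, -125.8, 161.0]
tcp_rot: [-3.141, -0.001, -3.14]
contact_force: [-5.6, -1.8, 7.0]
grip_width: 0.4
finger_force: 3.8
```

Call:
servo_tool(deltas=[[[-0.0016, 0, 0.004], [0, 0, 0]], [[-0.0016, 0, 0.004], [0, 0, 0]], [[-0.0008, 0, 0.002], [0, 0, 0]], [[0, 0, 0], [0, 0, 0]]])

```text
time: 21.15
tool_pos: [559.5, -125.8, 151.3]
tcp_rot: [-3.141, -0.001, -3.14]
contact_force: [-7.9, -0.7, 9.7]
grip_width: 0.5
finger_force: 4.4
```

Call:
servo_tool(deltas=[[[-0.0006, 0, 0.0015], [0, 0, 0]], [[-0.0006, 0, 0.0015], [0, 0, 0]], [[-0.0004, 0, 0.001], [0, 0, 0]], [[0, 0, 0], [0, 0, 0]]])

```text
time: 21.65
tool_pos: [560.7, -125.8, 148.7]
tcp_rot: [-3.14, -0.001, -3.14]
contact_force: [-11.3, 0.1, 17.9]
grip_width: 0.6
finger_force: 9.1
```

Call:
servo_tool(deltas=[[[0, 0, 0.0015], [0, 0, 0]], [[0, 0, 0.001], [0, 0, 0]], [[0, 0, 0], [0, 0, 0]], [[0, 0, 0], [0, 0, 0]]])

```text
time: 22.15
tool_pos: [560.9, -125.8, 148.1]
tcp_rot: [-3.14, 0.001, -3.14]
contact_force: [-15.0, 1.3, 29.9]
grip_width: 0.3
finger_force: 15.2
```

Call:
servo_tool(deltas=[[[0.0035, 0, -0.014], [0, 0, 0]], [[0.0042, 0, -0.012], [0, 0, 0]], [[0.0033, 0, -0.0123], [0, 0, 0]], [[0.0024, 0, -0.0125], [0, 0, 0]], [[0.0014, 0, -0.0127], [0, 0, 0]], [[0.0005, 0, -0.0127], [0, 0, 0]], [[-0.0005, 0, -0.0127], [0, 0, 0]], [[-0.0014, 0, -0.0127], [0, 0, 0]], [[-0.0024, 0, -0.0125], [0, 0, 0]], [[-0.0033, 0, -0.0123], [0, 0, 0]], [[-0.0042, 0, -0.0121], [0, 0, 0]], [[-0.0051, 0, -0.0116], [0, 0, 0]], [[-0.006, 0, -0.0113], [0, 0, 0]], [[-0.0068, 0, -0.0108], [0, 0, 0]], [[0, 0, -0.02], [0, 0, 0]], [[0, 0, -0.02], [0, 0, 0]], [[0.03, 0, 0], [0, 0, 0]], [[0.04, 0, 0], [0, 0, 0]], [[0.04, 0, 0], [0, 0, 0]], [[0, 0, 0], [0, 0, 0]]])

```text
time: 24.65
tool_pos: [464.0, -125.1, 355.6]
tcp_rot: [3.141, -0.003, -3.141]
contact_force: [0.2, -0.2, 0.1]
grip_width: 0.4
finger_force: 0.0
```

Run:
```python
from fit import *
ims=grab(); o=bot.get_obs(); print(o["tool_pos"])
for n in ims: cv2.imwrite(f"pics/{n}4.png",ims[n][...,::-1])
t=ims["top"][110:220,215:345];s=ims["scene"][95:285,160:320]
b=np.hstack([cv2.resize(t,None,fx=3,fy=3,interpolation=cv2.INTER_CUBIC),cv2.resize(s,None,fx=2.4,fy=2.4,interpolation=cv2.INTER_CUBIC)[:450]])if 0 else np.hstack([cv2.resize(t,(390,330),interpolation=cv2.INTER_CUBIC),cv2.resize(ims["scene"][205:285,170:270],(410,330),interpolation=cv2.INTER_CUBIC)])
cv2.imwrite("pics/c6.png",b[...,::-1])
```

```text
[ 466.33562135 -125.45211636  355.39049128]
```

View pics/c6.png

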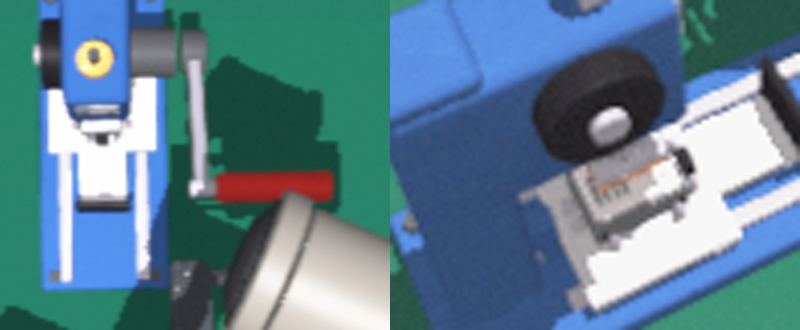

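Run:
```python
import cv2,numpy as np
b=np.hstack([cv2.resize(cv2.imread(f"pics/scene{i}.png")[228:268,210:255],(396,352),interpolation=cv2.INTER_CUBIC) for i in(3,4)])
cv2.imwrite("pics/c7.png",b)
```

```text
(no output)
```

View pics/c7.png

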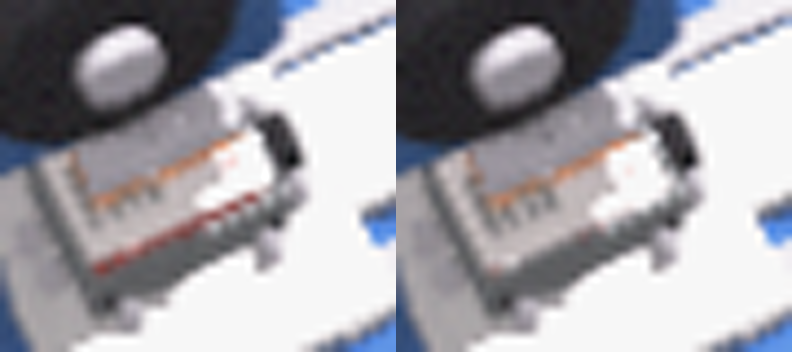

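Run:
```python
import cv2,numpy as np
for i in(3,4):
    I=cv2.imread(f"pics/scene{i}.png")[246:262,218:244].astype(int); r=I[...,2]-(I[...,1]+I[...,0])/2
    print(i,r.clip(8).sum()-8*r.size); print(np.round(r).astype(int)[::1,::2])
```

```text
3 2206.5
[[26  1  0  1  1  2 48 45 14 30  0  2 -2]
 [20  2  2  1  2 53 44 18  9  0  0  1  0]
 [14  2  0 12 33 44 16  7  7  0  0  1 -2]
 [ 6  3 12 39 18 14  8  9  0  0 12 12 -1]
 [ 7 28 64 15  7  4  8  7  0 14 64  0 -1]
 [ 8 24 28  6  7 10  9  8 18 64  9 -4 -2]
 [ 7  8  6  8  8 10  9 36 58 10 -1  0  2]
 [ 6  4 10  9  9  9 34 50  6 -4 -1  0  2]
 [ 3  7  8  9 10 34 50 12 -4 -2 -4  2  2]
 [ 2  8  8 16 35 40 11 -2  0 -2 -2  1  2]
 [ 0  9 16 38 40  7 -2 -2 -1  0  4  0  1]
 [-4 14 34 40  8 -2 -3 -2  0  2  2  2  1]
 [-4 23 36  8 -4 -2 -2  0  0  0  0  3  0]
 [-2  5  8 -2 -1 -2 -1  0  0  0  0  0  0]
 [ 2 -2 -3 -2 -2 -2  4  0  0  0  0  0  0]
 [ 2 -2 -3 -2  0  3  0  0  0  0  0  0  0]]
4 1016.5
[[30  1  2  2  2  2 48 46  6  3  0 -4  0]
 [22  2  2 -1  0 52 45 16  4 18  0  4 -1]
 [14  2  2 12 34 47 17 10  8  0  0  1 -2]
 [ 4  4 12 38 18 17  9  8  8  0  0  6 -3]
 [ 6 30 65 14  6  6  8  8  0  0  1  0 -2]
 [ 6 23 33  6  4  5  8  7  0  9  0 -2  0]
 [ 6  5  2  6  6  6  9  6  8  4 -2  0 -1]
 [ 8  2  6  6  7  8  8 14  0 -2 -2  0  1]
 [ 7  7  8  8  9  9 10  5 -4 -2  0  1  2]
 [ 4  7  7  8  8  6  5 -3 -3 -4  0  2  1]
 [ 2  8  8  8  4 -1 -4  0 -3  0  4  2  2]
 [-1  8  8  4 -1 -2 -2 -2 -2  2  1  2  1]
 [-2 14  6  2 -2  0  0  0  2  0  0  4  1]
 [-2  6 -2 -2 -2 -2  0  0  0  0  0  0  0]
 [ 1 -2 -2 -2 -2 -2  5  0  0  0  0  0  0]
 [ 3 -4 -2  0  0  2  0  0  0  0  0  0  0]]
```

```bash
python3 -c "
from plant import bot
print(bot.close_job())"
```

```text
the job is handed in; nothing more can be done
None
```

The job is handed in: the module sits in the nest with its socket towards the push plate, the slide went home to a firm stop, and the lever went down to its stop and is back at the top. The lid's red skirt no longer shows, apart from a few faintly red pixels, and nothing touched the other things on the bench (about 25 s on the robot's clock).

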